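# Hang the hand magnifier in the tool locker

### The job

Put the hand magnifier lying on the finds bench back in the grey tool locker: first slide the locker's door fully open to the left, then hang the magnifier by the wire eye at the end of its handle on the one empty hook at the back, so that it hangs there freely and still. Leave the door open, leave the trowel and the scale bar hanging on their hooks, and do not knock the finds on the bench about.

Things in the scene. Friction and masses are not known exactly. Their poses are not given: they have to be found in the camera images.
- locker: Low grey steel tool locker, wire-mesh back and roof, fixed on the bench: 165 deep, 630 wide, 305 high. Origin: bench height, outer front plane, middle of the doorway. x points into the locker (away from the robot), y left along its front; turned by up to 0.12 rad. Doorway y = -150 to +150 mm, shut by the sliding leaf; a fixed leaf shuts y = 150 to 450. Floor and track reach z = 18; mesh at x = 156.
- doorway_top (a point): Middle of the doorway's upper edge (locker x = 0, y = 0, z = 278 mm), axes as the locker's. From x = 0 to 30 the door track hangs down to this height, so everything must go in below it; behind it the roof's underside is at 293. Roof top at 305.
- locker_door (a joint): Opening of the sliding door in m: 0 shut, 0.29 fully open. The leaf slides along the locker's +y (left) in front of the fixed leaf, drags with about 2 N and stays where it is left. When it is open the doorway is free from y = -150 to +135 mm.
- door_grip (a point): Grip point on the door's bow handle: an upright steel bar 10 mm thick, 30 mm in front of the locker's front plane, from 185 to 270 mm above the bench; this point is on the bar's axis at 245 mm. At door = 0 it is at y = -90 mm of the locker; it moves with the door. Axes parallel to the locker's.
- hook_free: The empty hook: 5 mm steel wire, red ball end (7 mm) and red plate, clipped to the mesh beside two like hooks that are taken (60 to 70 mm apart, any order). Origin: bottom of its bend, on the wire's centre line, 97 mm behind the front plane, 240 above the bench; axes as the locker's. From the mesh plate (x = +54) the wire falls 10 degrees forward to the bend, then turns up 45 degrees to the front for 25 mm.
- hook_free_tip (a point): Ball end of the empty hook: in the hook's frame at x = -18, z = +18 mm. 35 mm below the roof's underside.
- magnifier: Hand magnifier lying flat on the bench, about 0.15 kg, 208 long, 12 thick throughout: black rim, glass, orange handle. Origin: mid thickness, neck end of the handle, near the centre of mass; a good place to grip. x runs along the handle to the eye, z is normal to the lens. Rim 70 across, centre at x = -56; steel neck to -14; flat-sided handle 16 wide (y) from -14 to +90. Hanging, x points up.
- magnifier_eye (a point): Centre of the round hanging eye at the handle's end, x = +105 mm of the magnifier: 4 mm wire, 24 mm mean diameter, 20 mm clear opening, its plane that of the lens. When it hangs in the bend the centre lies about 7 mm below the hook's origin; farther back on the hook is as good.
- trowel: Small trowel hanging on one of the taken hooks: wire eye, wooden handle, steel blade 36 wide; hangs 165 mm down. Origin: centre of its eye.
- scale_bar: Black and white photo scale bar, 28 wide, hanging on the other taken hook, 161 mm down. Origin: centre of its eye.
- pot: Dark ceramic pot, 144 mm across, 118 high, on the bench to the right. Origin: centre of its underside.
- sherd_a: Brown potsherd, about 60 x 55 x 15 mm, on the bench to the left. Origin under its centre.
- sherd_b: Black potsherd, about 70 x 50 x 14 mm, on the bench to the right. Origin under its centre.
- stone: Grey stone, 90 mm across, 46 high, on the bench to the right. Origin: centre of its underside.
- finds_box: Cream carton, 175 x 125 x 77 mm, on the bench to the left. Origin: centre of its underside.

How it is judged:
By the outcome, as a careful person would: the job done as asked, in the order asked, and still so for the second after the job is handed in, with the robot touching nothing.
It also fails if it takes over 67 s, if anything falls off the work surface, if the arm or the gripper's body presses on something with over 40 N, if the wrist force passes 120 N, or if a joint passes its speed limit or range.

### The arm

A 6-joint arm with a two-finger parallel gripper is mounted at the origin on the work surface. World frame = base frame: x ahead of the robot, y to its left, z up, the work surface at z = 0. Lengths are in m, angles in rad, forces in N, time in s.
With the tool pointing down it reaches from about 0.375 to 0.9 m from the base axis. Payload 3.1 kg.
Tool frame: the origin (TCP) lies at the very end of the fingers, on their centre line; the grasp point (between the pads) lies 19 mm behind it; x points along the fingers, y is the direction in which the jaws open and shut, and the axes are right-handed (so a half turn about x gives the same grasp; the last joint's range is limited). The gripper opens to 85 mm and grips with 20 to 120 N. Pads are 22 mm wide; open, the fingers measure 114 mm over their backs; the gripper's body (76 mm by 85 mm) begins 54 mm behind the grasp point. The pads swing forward as they close: fully open they stand 13 mm farther back than shut.
Start: joints at [1.105, 0.527, 1.433, -0, 1.181, -0.178], TCP at [0.177, 0.599, 0.231] pointing down, gripper open.
Joint ranges: [-3.08, 3.08], [-0.75, 2.2], [0.22, 2.44], [-1.43, 4.57], [0, 2.65], [-2.85, 2.85]. Speed limits (rad/s): [2.79, 2.79, 3.14, 3.14, 3.14, 3.14].

### API

Orientations are given as a unit quaternion [x, y, z, w].
In Python, from station import sense, snapshot, camera_model, sign_off gives the robot as it stands.
- The arm moves only by the tool step_arm, never from a script. Its argument "increments" is one flat list of numbers, 5 for each row, row after row: the shift along the tool's x, y, z in units of 60 mm (1.0 is 60 mm), then the turn about the tool's x in units of 5 degrees (1.0 is 5 degrees), then the closure, from 0 (fully open) to 1 (shut). A call has exactly 5 rows; each row is the pose to reach, as a shift and turn from the pose measured when the call began, along the tool's axes at that moment; what a row does not reach only later rows make up. A row lasts 1/8 s, in which the tool goes at most 62.5 mm and 10.7 degrees, less where a joint would pass 70% of its speed; a pose out of reach is approached as far as the arm can. A call with a gripper value outside its range is refused whole. The fingers move at their own pace and stop on an object; "grip_force" is the grip in N (left out, the last holds). Time passes only in rows, so rows that repeat a pose let the fingers close, or fill a call up. It gives the time, the measured TCP pose, the force and the opening at its end, in the units of the state.
- sense(): the state, without advancing time (a new reading comes with each control period).
- snapshot(name): name is "scene" or "side" or "wrist"; returns the picture (420x560x3 uint8, blue, green, red); there is no depth.
- camera_model(name): a dict with "vertical_fov" (degrees; the focal length in pixels is half the picture's height over the tangent of half this angle, whatever the lens; pixels are square), "cx", "cy" (the principal point, pixels), "R" (3x3) and "t" (3): a world point X has camera coordinates R X + t. Camera axes: x right, y down, z forward; pixel columns grow to the right and rows downward; lengths in m; the calibration is good to about 2 mm. A picture is of the moment at which its call begins: read the wrist's pose just before it. camera_model takes no time and is no camera call; for the wrist camera it gives the pose at the moment of the call.
- sign_off(): hands the job in, once; it reports no verdict.
The state is a dict: "t": time; "q": joint angles; "qd": joint speeds; "tau": joint torques, N m; "tcp_pos": TCP position; "tool_rot": TCP orientation; "force": force on the tool from outside, world axes, zero at the start; "ft_torque": the same for the moment, N m; "finger_gap": opening from 0.0 (shut) to 1.0 (fully open).
Only numpy, scipy, OpenCV 4.12 (cv2) and the standard library are available. Lean on these libraries where they do the work, as an engineer would, in place of code of your own. Each camera call takes 0.05 s, during which the arm holds its last target. There are 200 camera calls.

## Working session

There is one attempt and no reset: what is moved stays moved. The work goes in short steps, Python scripts to look and compute and a tool call to move; the robot and the scene stay as the last step left them, time stands still between calls to the robot, and variables do not carry over. Pictures are saved under pics/ and viewed, about 8 in all and at most 12, crops included, and the job is handed in when it is done.

Besides the shell and the picture viewer there is one more tool, called after "Call:" as a command line: name --argument value ..., lists and objects as JSON in quotes. step_arm: Moves the arm, as the interface text tells. Its arguments: {"type":"object","properties":{"increments":{"type":"array","items":{"type":"number"}},"grip_force":{"type":"number"}},"required":["increments"]}

```bash
ls; mkdir -p pics; python3 - <<'E'
from station import *
import cv2,numpy as np
s=sense();print({k:np.round(v,3).tolist() for k,v in s.items()})
for n in("scene","side","wrist"):
    cv2.imwrite(f"pics/{n}0.png",snapshot(n)); m=camera_model(n); print(n,m)
E
```

```text
pics
{'t': 0.0, 'q': [1.105, 0.528, 1.434, 0.0, 1.181, -0.178], 'qd': [-0.002, 0.0, -0.001, -0.001, 0.002, -0.0], 'tau': [-0.001, -44.235, -17.802, -0.0, 0.008, -0.0], 'tcp_pos': [0.177, 0.599, 0.23], 'tool_rot': [0.101, 0.7, -0.102, 0.7], 'force': [0.087, 0.346, 0.556], 'ft_torque': [0.042, 0.039, 0.011], 'finger_gap': 0.998}
scene {'vertical_fov': 49.02248713936481, 'cx': 282.5238518843932, 'cy': 210.26546095885496, 'R': array([[-0.88512772,  0.46521725,  0.01103736],
       [ 0.39679909,  0.76692066, -0.50436414],
       [-0.24310368, -0.44204707, -0.86342052]]), 't': array([ 0.48111715, -0.11942483,  1.4853747 ])}
side {'vertical_fov': 44.7614445776548, 'cx': 271.381384425152, 'cy': 214.9702469387101, 'R': array([[ 0.86792969, -0.49632965,  0.0188396 ],
       [-0.36628242, -0.66521338, -0.65063688],
       [ 0.33546273,  0.55780645, -0.75915526]]), 't': array([-0.48757397,  0.34043267,  1.67620941])}
wrist {'vertical_fov': 58.2698828348931, 'cx': 284.97446993809217, 'cy': 206.7089388302252, 'R': array([[ 2.83806734e-01,  9.58881155e-01, -8.17640580e-04],
       [ 9.09840828e-01, -2.69022526e-01,  3.15937569e-01],
       [ 3.02726617e-01, -9.04091323e-02, -9.48779629e-01]]), 't': array([-0.6249804 , -0.04059793,  0.3794194 ])}
```

View pics/scene0.png

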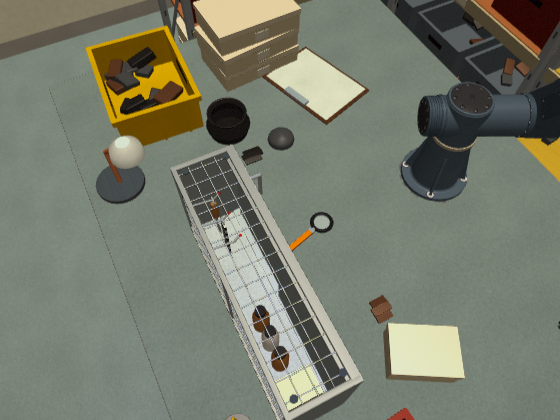

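View pics/side0.png

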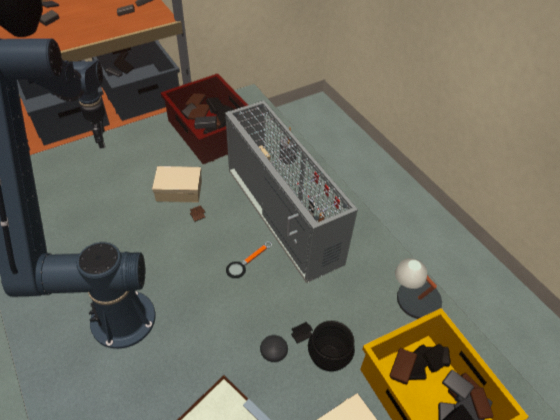

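The scene view shows the locker from behind (roof corners about (172,165), (237,148), (360,380)) and the magnifier, with its rim at (321,222) and the handle running to (290,250). The side view shows the door handle at (292,225) and the magnifier from (236,269) to (268,245). I'll enlarge both.

```bash
python3 - <<'E'
import cv2,numpy as np
a=cv2.imread("pics/scene0.png");b=cv2.imread("pics/side0.png")
def crop(im,x,y,w,h,s):
    c=cv2.resize(im[y:y+h,x:x+w],None,fx=s,fy=s,interpolation=cv2.INTER_CUBIC)
    for i in range(0,w,10):
        cv2.line(c,(i*s,0),(i*s,8 if i%50 else 16),(0,255,255),1)
        if (x+i)%20==0: cv2.putText(c,str(x+i),(i*s,22),0,.35,(0,255,255),1)
    for i in range(0,h,10):
        cv2.line(c,(0,i*s),(8,i*s),(0,255,255),1)
        if (y+i)%20==0: cv2.putText(c,str(y+i),(8,i*s+4),0,.35,(0,255,255),1)
    return c
cv2.imwrite("pics/c1.png",crop(a,165,140,180,120,4)) 
cv2.imwrite("pics/c2.png",crop(b,220,130,150,150,4))
E
```

```text
(no output)
```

View pics/c1.png

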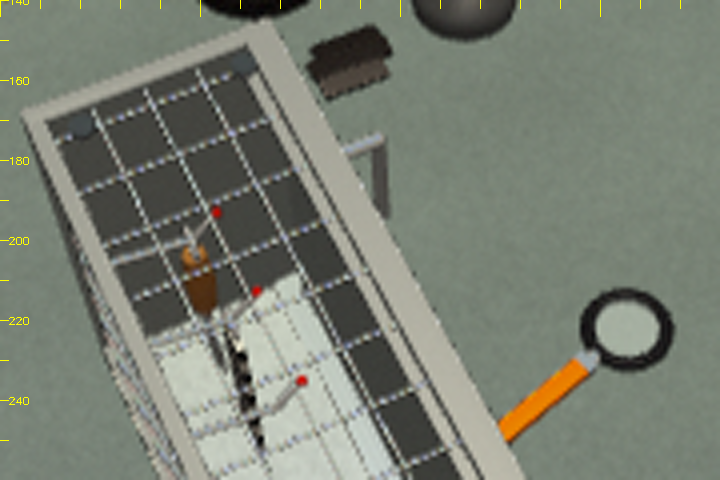

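View pics/c2.png

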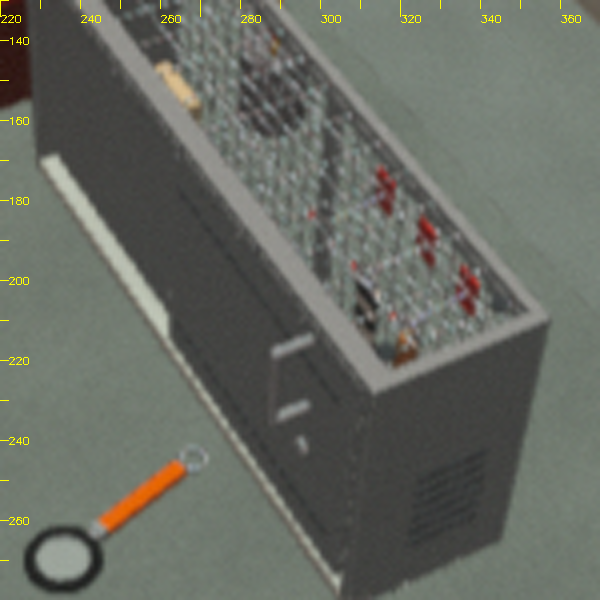

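```bash
cat >h.py <<'E'
from station import *
import cv2,numpy as np
from scipy.optimize import least_squares
from scipy.spatial.transform import Rotation as Ro
def proj(m,X):
    f=210/np.tan(np.radians(m["vertical_fov"]/2)); c=m["R"]@np.asarray(X)+m["t"]
    return f*c[:2]/c[2]+[m["cx"],m["cy"]]
def ray(m,px,z):
    f=210/np.tan(np.radians(m["vertical_fov"]/2))
    d=m["R"].T@np.array([(px[0]-m["cx"])/f,(px[1]-m["cy"])/f,1]); o=-m["R"].T@m["t"]
    return o+d*(z-o[2])/d[2]
def L(p,X): # locker->world
    c,s=np.cos(p[2]),np.sin(p[2]); return np.array([p[0]+c*X[0]-s*X[1],p[1]+s*X[0]+c*X[1],X[2]])
def move(P,yaw):  # tool-axis shift (units) to world TCP P, plus yaw of jaw axis (tool y) wanted, modulo pi
    s=sense(); R=Ro.from_quat(s["tool_rot"]).as_matrix()
    d=R.T@(np.array(P)-s["tcp_pos"]); cur=np.arctan2(R[1,1],R[0,1])
    e=(yaw-cur+np.pi/2)%np.pi-np.pi/2   # world ccw; tool x is down => sign flips
    print("t",round(s["t"],2),"shift",np.round(d/.06,3),"turn",round(-np.degrees(e)/5,2),"tcp",np.round(s["tcp_pos"],4),"jawyaw",round(np.degrees(cur),1),"f",np.round(s["force"],1),"gap",round(s["finger_gap"],3),"q6",round(s["q"][5],2))
E
python3 - <<'E'
from h import *
A,B=camera_model("scene"),camera_model("side")
pts=[(A,(171,168.5),(.165,-.165,.305)),(A,(231.3,144.5),(0,-.165,.305)),(A,(360,379),(0,.465,.305)),
(B,(313.5,227),(0,-.165,.305)),(B,(357,209.5),(.165,-.165,.305)),(B,(228,108),(0,.465,.305)),(B,(266,103),(.165,.465,.305)),
(A,(260.7,174.5),(-.03,-.09,.27)),(B,(288.7,218),(-.03,-.09,.27)),(B,(289.2,234),(-.03,-.09,.185)),
(A,(240.5,235.2),None),(B,(298,183.5),None)]
g=lambda p:np.concatenate([proj(m,L(p,X if X else (.079,p[3],.258)))-u for m,u,X in pts])
r=least_squares(g,[.6,0,0,0],loss="soft_l1");print(np.round(r.x,4));print(np.round(g(r.x).reshape(-1,2),1).tolist())
for n,m,u in (("lensA",A,(321.7,222.5)),("neckA",A,(313,230)),("lensB",B,(235.7,269.7)),("eyeB",B,(268.3,244.5)),("neckB",B,(245,261.7))):print(n,np.round(ray(m,u,.006),4))
p=r.x;print("grip",L(p,(-.03,-.09,.25)),"open",L(p,(-.03,.2,.25)),"tip",L(p,(.079,p[3],.258)))
move(L(p,(-.03,-.09,.34)),p[2]+np.pi/2)
E
```

```text
[ 0.6052 -0.0032 -0.0426  0.0529]
[[-1.1, -1.6], [1.9, -0.2], [0.1, 6.0], [-2.4, -0.6], [-0.6, -1.2], [-1.5, 1.9], [-0.3, -4.8], [-3.9, -3.9], [1.4, 2.2], [-0.3, 2.8], [-1.7, 0.0], [-0.2, -0.7]]
lensA [ 0.4087 -0.0039  0.006 ]
neckA [0.4445 0.0062 0.006 ]
lensB [ 0.4101 -0.0108  0.006 ]
eyeB [0.5661 0.0307 0.006 ]
neckB [0.455  0.0038 0.006 ]
grip [ 0.57138835 -0.09185155  0.25      ] open [0.58374079 0.19788526 0.25      ] tip [0.68637475 0.04624189 0.258     ]
t 0.15 shift [-1.812 -9.176  9.567] turn -2.81 tcp [0.1771 0.5988 0.2305] jawyaw 73.5 f [-0.3 -0.4  0.3] gap 1.002 q6 -0.18
```

Call:
step_arm --increments '[-1.8,-9.2,9.5,-2.8,0,-1.8,-9.2,9.5,-2.8,0,-1.8,-9.2,9.5,-2.8,0,-1.8,-9.2,9.5,-2.8,0,-1.8,-9.2,9.5,-2.8,0]'

```text
t: 0.78
tcp_pos: [0.3299, 0.3281, 0.2736]
tool_rot: [0.015, 0.707, -0.016, 0.707]
force: [1.1, 0.7, 0.6]
finger_gap: 1.0
```

```bash
python3 - <<'E'
from h import *
p=[.6052,-.0032,-.0426]
move(L(p,(-.07,-.08,.34)),p[2]+np.pi/2)
E
```

```text
t 0.78 shift [-1.098 -6.655  3.655] turn -0.0 tcp [0.3299 0.3281 0.2736] jawyaw 87.5 f [1.1 0.7 0.6] gap 1.0 q6 -0.98
```

Call:
step_arm --increments '[-1.1,-6.65,3.65,0,0,-1.1,-6.65,3.65,0,0,-1.1,-6.65,3.65,0,0,-1.1,-6.65,3.65,0,0,-1.1,-6.65,3.65,0,0]'

```text
t: 1.4
tcp_pos: [0.4666, 0.0507, 0.3189]
tool_rot: [0.015, 0.707, -0.016, 0.707]
force: [0.4, 0.7, 0.6]
finger_gap: 0.998
```

Call:
step_arm --increments '[-0.37,-2.2,1.2,0,0,-0.37,-2.2,1.2,0,0,-0.37,-2.2,1.2,0,0,-0.37,-2.2,1.2,0,0,-0.37,-2.2,1.2,0,0]'

```text
t: 2.02
tcp_pos: [0.5319, -0.0834, 0.3406]
tool_rot: [0.015, 0.708, -0.015, 0.706]
force: [-0.9, 1.0, -1.1]
finger_gap: 1.0
```

```bash
python3 - <<'E'
from h import *
p=[.6052,-.0032,-.0426]
move(L(p,(-.07,-.08,.34)),p[2]+np.pi/2)
m=camera_model("wrist");im=snapshot("wrist")
np.savez("pics/w1.npz",**m);cv2.imwrite("pics/w1r.png",im)
for X in ((-.03,-.09,.27),(-.03,-.09,.245),(0,0,.305),(0,-.165,.305)):
    print(X,proj(m,L(p,X)))
cv2.imwrite("pics/w1.png",cv2.resize(im,(784,588)))
E
```

```text
t 2.02 shift [ 0.01   0.054 -0.004] turn -0.01 tcp [ 0.5319 -0.0834  0.3406] jawyaw 87.5 f [-0.9  1.  -1.1] gap 1.0 q6 -1.89
(-0.03, -0.09, 0.27) [273.21840846 281.73153639]
(-0.03, -0.09, 0.245) [274.25815581 263.72736581]
(0, 0, 0.305) [429.04940521 358.78491153]
(0, -0.165, 0.305) [141.06202097 359.02310436]
```

View pics/w1.png

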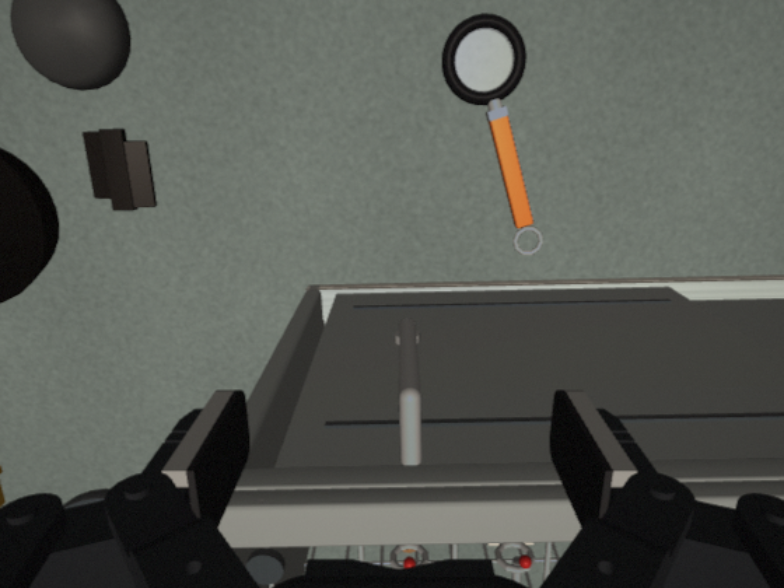

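```bash
python3 - <<'E'
from h import *
A,B=camera_model("scene"),camera_model("side"); W=dict(np.load("pics/w1.npz"))
k=1/1.4
# None y marks: 'r' right end, 'l' left end, 'h' free tip
pts=[(A,(171,168.5),(.165,'r',.305)),(A,(231.3,144.5),(0,'r',.305)),(A,(360,379),(0,'l',.305)),
(B,(313.5,227),(0,'r',.305)),(B,(357,209.5),(.165,'r',.305)),(B,(228,108),(0,'l',.305)),(B,(266,103),(.165,'l',.305)),
(A,(260.7,174.5),(-.03,-.09,.27)),(B,(288.7,218),(-.03,-.09,.27)),(B,(289.2,234),(-.03,-.09,.185)),
(A,(240.5,235.2),(.079,'h',.258)),(B,(298,183.5),(.079,'h',.258)),
(W,(410*k,394*k),(-.033,-.09,.272)),(W,(410*k,394*k),(-.033,-.09,.272)),(W,(409*k,562*k),(.079,'a',.258)),(W,(526*k,561*k),(.079,'b',.258)),
(A,(219,193),(.079,'a',.258)),(A,(229.2,212.7),(.079,'b',.258)),(W,(315*k,288*k),(0,'r',.0))]
def P(p,X):
    y={'r':p[3],'l':p[3]+.63,'h':p[4],'a':p[5],'b':p[6]}.get(X[1],X[1]); return L(p,(X[0],y,X[2]))
g=lambda p:np.concatenate([(proj(m,P(p,X))-u)*(.5 if m is W else 1) for m,u,X in pts])
r=least_squares(g,[.6,0,0,-.165,.05,-.07,-.01],loss="soft_l1");p=r.x;print(np.round(p,4));print(np.round(g(p).reshape(-1,2),1).tolist())
for n,u in(("lens",(484,59)),("eye",(528,240)),("neckend",(498,117)),("hend",(524,227))):print(n,np.round(ray(W,(u[0]*k,u[1]*k),.006),4))
print("grip",L(p,(-.03,-.09,.25)))
move(L(p,(-.03,-.09,.34)),p[2]+np.pi/2)
E
```

```text
[ 0.606   0.0094 -0.0349 -0.182   0.0397 -0.09   -0.0269]
[[-2.1, -2.3], [0.7, -1.2], [0.4, 3.0], [-1.2, 0.2], [0.4, -0.7], [-1.8, 2.8], [-0.6, -4.1], [-2.2, -0.0], [-0.3, -0.6], [-1.9, 0.1], [-1.7, 0.0], [-0.2, -0.7], [-0.1, -0.5], [-0.1, -0.5], [0.2, 0.5], [0.1, 0.5], [-0.8, -0.2], [-1.2, 0.2], [-2.4, -2.1]]
lens [ 0.4103 -0.0065  0.006 ]
eye [0.566  0.0352 0.006 ]
neckend [0.4567 0.0059 0.006 ]
hend [0.5537 0.0312 0.006 ]
grip [ 0.57286695 -0.07950645  0.25      ]
t 2.08 shift [0.011 0.087 0.681] turn -0.09 tcp [ 0.5318 -0.083   0.3407] jawyaw 87.6 f [-0.7  0.  -0.1] gap 1.004 q6 -1.89
```

Call:
step_arm --increments '[0,0.09,0.64,-0.1,0,0,0.09,0.64,-0.1,0,0.5,0.09,0.64,-0.1,0,1.0,0.09,0.64,-0.1,0.2,1.64,0.09,0.64,-0.1,0.4]'

```text
t: 2.7
tcp_pos: [0.5695, -0.0781, 0.2422]
tool_rot: [0.011, 0.707, -0.012, 0.707]
force: [0.5, 0.3, -0.4]
finger_gap: 0.609
```

Call:
step_arm --increments '[0,0,0,0,0.7,0,0,0,0,1,0,0,0,0,1,0,0,0,0,1,0,0,0,0,1]' --grip_force 20

```text
t: 3.32
tcp_pos: [0.5699, -0.0782, 0.2438]
tool_rot: [0.011, 0.707, -0.012, 0.707]
force: [-2.2, 0.5, 6.0]
finger_gap: 0.104
```

```bash
python3 - <<'E'
from h import *
p=[.606,.0094,-.0349]
move(L(p,(-.03,-.09,.242)),p[2]+np.pi/2)
move(L(p,(-.03,.20,.242)),p[2]+np.pi/2)
E
```

```text
t 3.33 shift [ 0.031 -0.02   0.05 ] turn 0.03 tcp [ 0.5699 -0.0782  0.2438] jawyaw 88.2 f [-2.2  0.5  6. ] gap 0.104 q6 -1.87
t 3.33 shift [0.025 4.813 0.065] turn 0.03 tcp [ 0.5699 -0.0782  0.2438] jawyaw 88.2 f [-2.2  0.5  6. ] gap 0.104 q6 -1.87
```

Call:
step_arm --increments '[0,0.4,0,0,1,0,1.0,0,0,1,0,1.6,0.01,0,1,0,2.2,0.01,0,1,0,2.8,0.01,0,1]'

```text
t: 3.95
tcp_pos: [0.5733, 0.0899, 0.2439]
tool_rot: [0.01, 0.709, -0.012, 0.705]
force: [-5.3, -3.1, 4.0]
finger_gap: 0.105
```

Call:
step_arm --increments '[0,0.5,0,0,1,0,1.0,0,0,1,0,1.5,0,0,1,0,1.8,0,0,1,0,1.95,0,0,1]'

```text
t: 4.58
tcp_pos: [0.5752, 0.1912, 0.2439]
tool_rot: [-0.004, 0.711, -0.024, 0.703]
force: [-8.2, -55.7, 10.1]
finger_gap: 0.109
```

```bash
python3 - <<'E'
from h import *
p=[.606,.0094,-.0349]
move(L(p,(-.03,.20,.242)),p[2]+np.pi/2)
E
```

```text
t 4.58 shift [0.017 0.323 0.121] turn 0.08 tcp [0.5752 0.1912 0.2439] jawyaw 88.4 f [ -8.2 -55.7  10.1] gap 0.109 q6 -1.37
```

Call:
step_arm --increments '[0,0,0,0,1,0,0,0,0,1,0,0,0,0,1,0,0,0,0,1,0,0,0,0,1]'

```text
t: 5.2
tcp_pos: [0.5752, 0.1905, 0.2439]
tool_rot: [-0.005, 0.711, -0.024, 0.703]
force: [-3.5, -5.7, 1.7]
finger_gap: 0.11
```

```bash
python3 - <<'E'
from h import *
p=[.606,.0094,-.0349]
move(L(p,(-.03,.20,.242)),p[2]+np.pi/2); s=sense();print(Ro.from_quat(s["tool_rot"]).as_matrix().round(3),s["q"])
a=snapshot("scene");b=snapshot("side");w=snapshot("wrist")
m=camera_model("wrist");np.savez("pics/w2.npz",**m)
c=np.zeros((600,800,3),np.uint8);c[:315,:420]=cv2.resize(w,(420,315));c[:300,420:]=cv2.resize(b[95:285,220:460],(380,300))
c[315:,:420]=cv2.resize(a[140:340,180:475],(420,285));cv2.imwrite("pics/m2.png",c)
E
```

```text
t 5.2 shift [0.017 0.335 0.122] turn 0.08 tcp [0.5752 0.1905 0.2439] jawyaw 88.4 f [-3.5 -5.7  1.7] gap 0.11 q6 -1.37
[[-0.012  0.028  1.   ]
 [-0.041  0.999 -0.028]
 [-0.999 -0.041 -0.011]] [ 0.1547474   0.49818938  1.4498644  -0.0412436   1.21217931 -1.37322798]
```

View pics/m2.png

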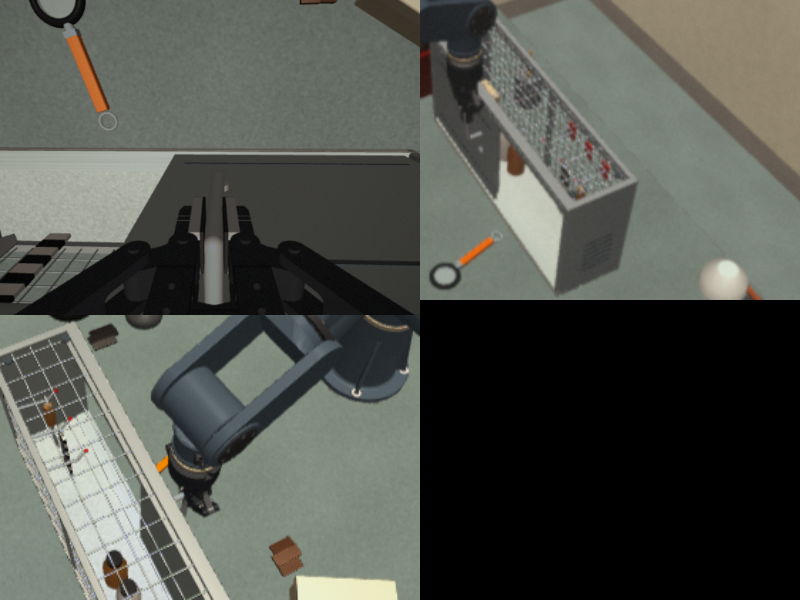

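```bash
python3 - <<'E'
from h import *
W=dict(np.load("pics/w2.npz"))
for z in (.015,.03): print(ray(W,(176*4/3,155*4/3),z))
p=[.606,-.0076,-.0349];print(L(p,(-.005,.135,0)),L(p,(-.03,.2,0)))
E
```

```text
[0.61402007 0.1282985  0.015     ]
[0.60924773 0.13116327 0.03      ]
[0.60571359 0.12749226 0.        ] [0.58299685 0.193325   0.        ]
```

Call:
step_arm --increments '[0,0.07,0,0,1,0,0.07,0,0,1,0,0.07,0,0,1,0,0.07,0,0,1,0,0.07,0,0,1]'

```text
t: 5.98
tcp_pos: [0.5752, 0.1904, 0.2439]
tool_rot: [-0.008, 0.711, -0.027, 0.702]
force: [-3.2, -15.0, 2.6]
finger_gap: 0.112
```

Call:
step_arm --increments '[0,0,0,0,0.7,0,0,0,0,0.5,0,0,0,0,0.4,-0.5,0,-0.1,0,0.3,-1.3,0,-0.1,0,0]'

```text
t: 6.6
tcp_pos: [0.5688, 0.195, 0.3208]
tool_rot: [-0.008, 0.713, -0.027, 0.701]
force: [0.8, 0.4, 0.4]
finger_gap: 0.89
```

```bash
python3 - <<'E'
from h import *
a=np.arctan2(.0417,.1557); u=np.array([np.cos(a),np.sin(a)]); lens=np.array([.4103,-.0065]);o=lens+u*(.056-.005);print("grip pt",o,np.degrees(a))
move((*o,.12),a+np.pi/2); print(Ro.from_quat(sense()["tool_rot"]).as_matrix().round(3))
E
```

```text
grip pt [0.45956377 0.00669396] 14.993239719259346
t 6.6 shift [ 3.532 -3.013 -1.677] turn -3.3 tcp [0.5688 0.195  0.3208] jawyaw 88.5 f [0.8 0.4 0.4] gap 0.89 q6 -1.37
[[-0.018  0.026  0.999]
 [-0.05   0.998 -0.027]
 [-0.999 -0.05  -0.017]]
```

Call:
step_arm --increments '[0.5,-0.9,-0.8,-1,0,1.2,-1.8,-1.6,-2,0,2,-2.7,-1.65,-3.3,0,2.8,-3.0,-1.68,-3.3,0,3.5,-3.0,-1.68,-3.3,0]'

```text
t: 7.22
tcp_pos: [0.4612, 0.0076, 0.1266]
tool_rot: [-0.109, 0.708, 0.074, 0.694]
force: [1.1, -0.9, -0.6]
finger_gap: 0.999
```

```bash
python3 - <<'E'
from h import *
move((.4596,.0067,.12),np.radians(105))
m=camera_model("wrist");np.savez("pics/w3.npz",**m);w=snapshot("wrist");cv2.imwrite("pics/w3.png",cv2.resize(w,(784,588)))
E
```

```text
t 7.22 shift [ 0.112 -0.003 -0.027] turn -0.01 tcp [0.4612 0.0076 0.1266] jawyaw 104.9 f [ 1.1 -0.9 -0.6] gap 0.999 q6 -1.96
```

View pics/w3.png

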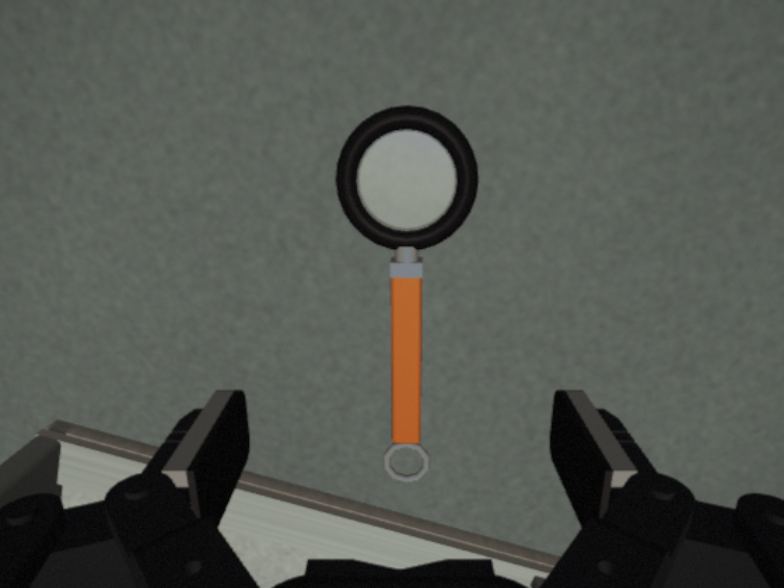

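The wrist view shows the magnifier lined up with the tool, with the lens centre at (407,178), the eye at (406,461) and the fingers centred near x≈400.

```bash
python3 - <<'E'
from h import *
W=dict(np.load("pics/w3.npz"));k=1/1.4
l,e,n=[ray(W,(u[0]*k,u[1]*k),z) for u,z in(((407,178),.008),((406,461),.006),((406,263),.012))]
v=(e-l)[:2];a=np.arctan2(v[1],v[0]);print(l,e,n,np.hypot(*v),np.degrees(a))
u=v/np.hypot(*v);o=e[:2]-u*.111;print(o, np.hypot(*(e-n)[:2]))
move((*o,.003),a+np.pi/2)
E
```

```text
[ 0.40925767 -0.00704725  0.008     ] [0.56570817 0.03475128 0.006     ] [0.44966074 0.00352564 0.012     ] 0.1619378749734019 14.958219047286526
[0.45846948 0.00610056] 0.12017506279386732
t 7.28 shift [1.926 0.035 0.132] turn -0.01 tcp [0.455  0.0075 0.1188] jawyaw 104.9 f [-3.2 -0.3 -5.6] gap 1.003 q6 -1.96
```

Call:
step_arm --increments '[0.5,0.03,0.13,0,0,1.0,0.03,0.13,0,0,1.5,0.03,0.13,0,0,1.8,0.03,0.13,0,0.2,1.9,0.03,0.13,0,0.3]'

```text
t: 7.9
tcp_pos: [0.4592, 0.0064, 0.0044]
tool_rot: [-0.107, 0.714, 0.076, 0.688]
force: [0.7, -0.2, 0.7]
finger_gap: 0.7
```

```bash
python3 - <<'E'
from h import *
move((.4585,.0061,.0035),np.radians(105))
E
```

```text
t 7.9 shift [ 0.016 -0.001 -0.012] turn -0.01 tcp [0.4592 0.0064 0.0044] jawyaw 104.9 f [ 0.7 -0.2  0.7] gap 0.7 q6 -1.91
```

Call:
step_arm --increments '[0,0,0,0,0.6,0,0,0,0,1,0,0,0,0,1,0,0,0,0,1,0,0,0,0,1]' --grip_force 60

```text
t: 8.52
tcp_pos: [0.4601, 0.0064, 0.0056]
tool_rot: [-0.107, 0.713, 0.076, 0.688]
force: [0.8, 1.0, 5.5]
finger_gap: 0.159
```

Call:
step_arm --increments '[0,0,0,0,1,-0.1,0,0,0,1,-0.4,0,0,0,1,-0.8,0,0,0,1,-1.2,0,0,0,1]'

```text
t: 9.15
tcp_pos: [0.4618, 0.01, 0.0782]
tool_rot: [-0.107, 0.714, 0.076, 0.688]
force: [0.3, 0.6, -3.0]
finger_gap: 0.164
```

```bash
python3 - <<'E'
from h import *
p=[.606,-.0076,-.0349]; hy=.0397+.017
print(L(p,(.079,hy,.258)))
s=sense();print(s["q"],Ro.from_quat(s["tool_rot"]).as_matrix().round(3))
move(L(p,(.079-.111-.11,hy,.30)),p[2]+np.pi/2)
E
```

```text
[0.68693032 0.04630893 0.258     ]
[-0.18649887  0.5939006   1.94253355 -0.0895192   0.62751898 -1.94427963] [[-0.03  -0.258  0.966]
 [-0.048  0.965  0.256]
 [-0.998 -0.039 -0.041]]
t 9.15 shift [-3.727  0.548  0.104] turn 3.39 tcp [0.4618 0.01   0.0782] jawyaw 104.9 f [ 0.3  0.6 -3. ] gap 0.164 q6 -1.94
```

Call:
step_arm --increments '[-0.6,0.1,0.1,0.5,1,-1.3,0.3,0.1,1.2,1,-2.0,0.5,0.1,2.2,1,-2.7,0.55,0.1,3.0,1,-3.2,0.55,0.1,3.4,1]'

```text
t: 9.78
tcp_pos: [0.4644, 0.053, 0.2704]
tool_rot: [-0.004, 0.716, -0.03, 0.697]
force: [0.7, 0.2, -2.5]
finger_gap: 0.162
```

Call:
step_arm --increments '[0,0,0,0,1,0,0,0,0,1,0,0,0,0,1,0,0,0,0,1,0,0,0,0,1]'

```text
t: 10.4
tcp_pos: [0.4642, 0.053, 0.2697]
tool_rot: [-0.004, 0.717, -0.03, 0.696]
force: [-0.4, 0.1, -2.1]
finger_gap: 0.163
```

```bash
python3 - <<'E'
from h import *
p=[.606,-.0076,-.0349]; hy=.0567
s=sense();print(Ro.from_quat(s["tool_rot"]).as_matrix().round(3))
move(L(p,(-.142,hy,.268)),p[2]+np.pi/2)
for n in("wrist","side","scene"):
    m=camera_model(n);np.savez(f"pics/{n}4.npz",**m);cv2.imwrite(f"pics/{n}4.png",snapshot(n))
m=dict(np.load("pics/wrist4.npz"))
for X in((-.031,hy,.268),(.079,hy,.258),(-.198,hy,.268)): print(proj(m,L(p,X)))
w=cv2.imread("pics/wrist4.png");b=cv2.imread("pics/side4.png");a=cv2.imread("pics/scene4.png")
c=np.zeros((600,800,3),np.uint8);c[:,:400]=cv2.resize(w[120:420,185:385],(400,600))
c[:300,400:]=cv2.resize(b[140:260,200:360],(400,300),interpolation=2);c[300:,400:]=cv2.resize(a[180:300,200:360],(400,300),interpolation=2);cv2.imwrite("pics/m4.png",c)
E
```

```text
[[-0.03   0.037  0.999]
 [-0.048  0.998 -0.038]
 [-0.998 -0.049 -0.028]]
t 10.4 shift [0.026 0.02  0.031] turn -0.02 tcp [0.4642 0.053  0.2697] jawyaw 87.9 f [-0.4  0.1 -2.1] gap 0.163 q6 -1.6
[286.23685582 477.36531765]
[287.12266158 593.45804254]
[285.82254275 154.52297275]
```

View pics/m4.png

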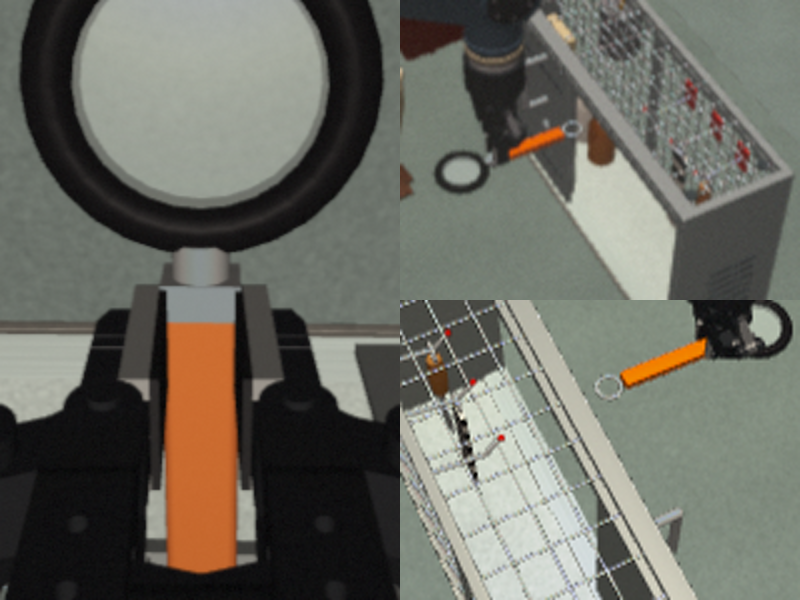

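```bash
cat >>h.py <<'E'
def tri(pairs):
    r=least_squares(lambda X:np.concatenate([proj(m,X)-u for m,u in pairs]),[.6,0,.26]);return r.x,np.round(r.fun,1)
E
python3 - <<'E'
from h import *
A,B=camera_model("scene"),camera_model("side")
e,re=tri([(A,(283.6,214.4)),(B,(268.8,191.2))]);t,rt=tri([(A,(240.4,235.2)),(B,(298,183.3))])
print("eye",e.round(4),re,"tip",t.round(4),rt)
c,s=np.cos(-.0349),np.sin(-.0349);d=t-e;print("locker dx,dy,dz",c*d[0]+s*d[1],-s*d[0]+c*d[1],d[2])
p=[.606,-.0076,-.0349];print("exp tip",L(p,(.079,.0567,.258)))
S=sense();print("eye - tcp",e-S["tcp_pos"])
E
```

```text
eye [0.572  0.0505 0.2707] [-0.5 -0.  -0.8 -0. ] tip [0.6839 0.0463 0.2563] [-0.6 -0.  -0.8  0.1]
locker dx,dy,dz 0.11197277131823007 -0.00023706616558572978 -0.014410718363796426
exp tip [0.68693032 0.04630893 0.258     ]
eye - tcp [ 0.10758405 -0.00251998  0.00057565]
```

```bash
python3 - <<'E'
from h import *
S=sense()["tcp_pos"];p=[S[0],S[1],-.0349]
for d,z in((.08,.2665),(.114,.2665),(.119,.255),(.122,.248)): move(L(p,(d,0,z)),p[2]+np.pi/2)
E
```

```text
t 10.55 shift [0.025 0.005 1.334] turn -0.02 tcp [0.4644 0.053  0.2702] jawyaw 87.9 f [ 0.3 -0.7 -0.6] gap 0.162 q6 -1.6
t 10.55 shift [0.009 0.007 1.901] turn -0.02 tcp [0.4644 0.053  0.2702] jawyaw 87.9 f [ 0.3 -0.7 -0.6] gap 0.162 q6 -1.6
t 10.55 shift [0.198 0.016 1.989] turn -0.02 tcp [0.4644 0.053  0.2702] jawyaw 87.9 f [ 0.3 -0.7 -0.6] gap 0.162 q6 -1.6
t 10.55 shift [0.314 0.022 2.043] turn -0.02 tcp [0.4644 0.053  0.2702] jawyaw 87.9 f [ 0.3 -0.7 -0.6] gap 0.162 q6 -1.6
```

Call:
step_arm --increments '[0.06,0,0.1,0,1,0.05,0,0.4,0,1,0.04,0,0.75,0,1,0.03,0,1.1,0,1,0.025,0,1.3,0,1]'

```text
t: 11.18
tcp_pos: [0.5435, 0.0498, 0.2662]
tool_rot: [-0.004, 0.716, -0.03, 0.697]
force: [0.1, 0.5, -0.9]
finger_gap: 0.16
```

```bash
python3 - <<'E'
from h import *
p=[.4644,.053,-.0349]
for d,z in((.114,.2665),(.119,.255)): move(L(p,(d,0,z)),p[2]+np.pi/2)
E
```

```text
t 11.18 shift [-0.021  0.008  0.58 ] turn -0.02 tcp [0.5435 0.0498 0.2662] jawyaw 87.9 f [ 0.1  0.5 -0.9] gap 0.16 q6 -1.6
t 11.18 shift [0.169 0.017 0.668] turn -0.02 tcp [0.5435 0.0498 0.2662] jawyaw 87.9 f [ 0.1  0.5 -0.9] gap 0.16 q6 -1.6
```

Call:
step_arm --increments '[-0.01,0.005,0.2,0,1,-0.02,0.008,0.4,0,1,-0.02,0.008,0.57,0,1,-0.02,0.008,0.57,0,1,-0.02,0.008,0.57,0,1]'

```text
t: 11.8
tcp_pos: [0.5773, 0.0491, 0.2664]
tool_rot: [-0.004, 0.717, -0.03, 0.697]
force: [-0.5, 0.5, -1.7]
finger_gap: 0.162
```

```bash
python3 - <<'E'
from h import *
p=[.4644,.053,-.0349]
for d,z in((.114,.2665),(.119,.255),(.122,.248)): move(L(p,(d,0,z)),p[2]+np.pi/2)
b=snapshot("side");a=snapshot("scene");cv2.imwrite("pics/side5.png",b);cv2.imwrite("pics/scene5.png",a)
c=np.zeros((600,800,3),np.uint8)
c[:,:400]=cv2.resize(b[155:215,275:315],(400,600),interpolation=2);c[:,400:]=cv2.resize(a[205:265,220:260],(400,600),interpolation=2);cv2.imwrite("pics/m5.png",c)
E
```

```text
t 11.8 shift [-0.003 -0.001  0.018] turn -0.02 tcp [0.5773 0.0491 0.2664] jawyaw 87.9 f [-0.5  0.5 -1.7] gap 0.162 q6 -1.6
t 11.8 shift [0.186 0.008 0.106] turn -0.02 tcp [0.5773 0.0491 0.2664] jawyaw 87.9 f [-0.5  0.5 -1.7] gap 0.162 q6 -1.6
t 11.8 shift [0.301 0.014 0.16 ] turn -0.02 tcp [0.5773 0.0491 0.2664] jawyaw 87.9 f [-0.5  0.5 -1.7] gap 0.162 q6 -1.6
```

View pics/m5.png

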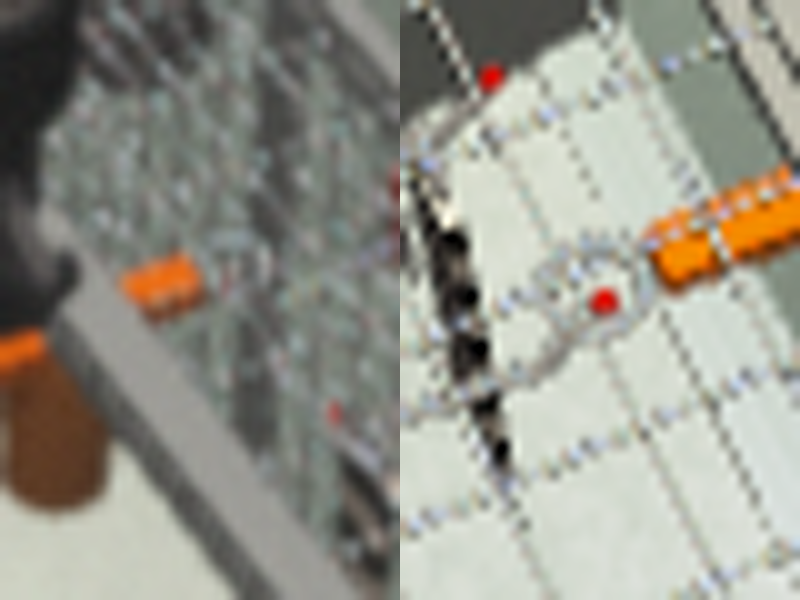

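```bash
python3 - <<'E'
from h import *
A,B=camera_model("scene"),camera_model("side")
for z in(.266,.269):
  e=ray(A,(239.2,234.2),z);t=ray(A,(240.4,235.1),.257);d=e-t
  c,s=np.cos(-.0349),np.sin(-.0349);print("eye rel tip, locker",c*d[0]+s*d[1],-s*d[0]+c*d[1])
e,re=tri([(A,(239.2,234.2)),(B,(275+23.5,155+26.5))]);print(e,re)
E
```

```text
eye rel tip, locker 0.0028547350192183957 0.0011722400579572455
eye rel tip, locker 0.003270970450760936 0.0026897715201459407
[0.68622921 0.04656546 0.26378897] [-0.4 -0.  -0.7  0. ]
```

Call:
step_arm --increments '[0.07,-0.02,0.02,0,1,0.14,-0.02,0.06,0,1,0.21,-0.02,0.11,0,1,0.28,-0.02,0.15,0,1,0.33,-0.02,0.17,0,1]'

```text
t: 12.52
tcp_pos: [0.5875, 0.0465, 0.2461]
tool_rot: [-0.004, 0.716, -0.03, 0.697]
force: [0.3, 0.0, -1.3]
finger_gap: 0.16
```

```bash
python3 - <<'E'
from h import *
p=[.4644,.053,-.0349]
move(L(p,(.122,0,.246)),p[2]+np.pi/2)
b=snapshot("side");a=snapshot("scene");cv2.imwrite("pics/side6.png",b);cv2.imwrite("pics/scene6.png",a)
c=np.zeros((600,800,3),np.uint8)
c[:,:400]=cv2.resize(b[155:215,275:315],(400,600),interpolation=2);c[:,400:]=cv2.resize(a[205:265,220:260],(400,600),interpolation=2);cv2.imwrite("pics/m6.png",c)
E
```

```text
t 12.53 shift [ 0.001  0.036 -0.021] turn -0.02 tcp [0.5875 0.0465 0.2461] jawyaw 87.9 f [ 0.3  0.  -1.3] gap 0.16 q6 -1.6
```

View pics/m6.png

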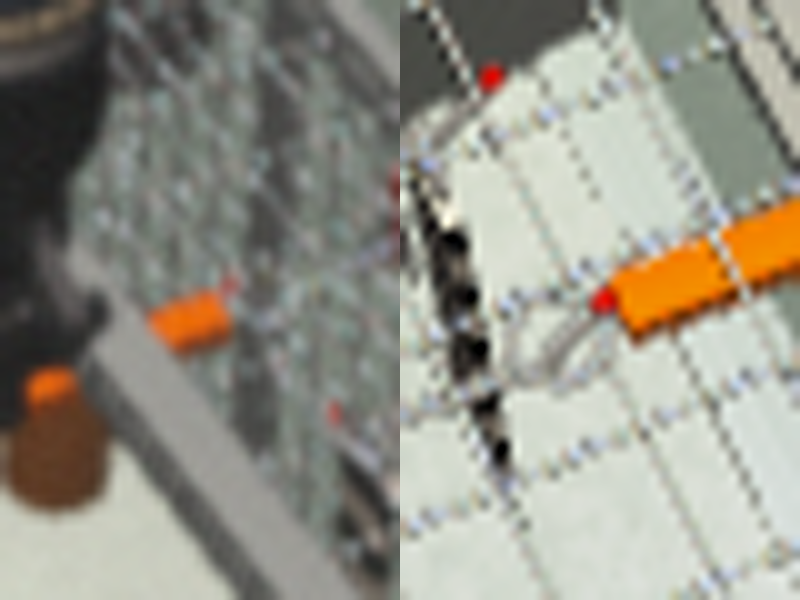

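The ball now stands above the ring and the hook wire runs down through the eye at about (563,347). The force is near zero, so the eye is threaded. I'll lower it slightly onto the bend and release.

Call:
step_arm --increments '[0.03,0,0,0,1,0.05,0,0,0,1,0.05,0,0,0,1,0.05,0,0,0,1,0.05,0,0,0,1]' --grip_force 20

```text
t: 13.25
tcp_pos: [0.5871, 0.0464, 0.2431]
tool_rot: [-0.004, 0.717, -0.03, 0.697]
force: [0.9, 0.4, -1.8]
finger_gap: 0.161
```

Call:
step_arm --increments '[0,0,0,0,0.5,0,0,0,0,0,0,0,0,0,0,0,0,0,0,0,0,0,0,0,0]'

```text
t: 13.88
tcp_pos: [0.5871, 0.0464, 0.2432]
tool_rot: [-0.004, 0.717, -0.03, 0.697]
force: [-0.7, -0.2, 0.3]
finger_gap: 1.0
```

Call:
step_arm --increments '[-0.5,0,0,0,0,-1.2,0,-0.2,0,0,-1.7,0,-0.8,0,0,-1.7,0,-1.5,0,0,-1.7,0,-2.2,0,0]'

```text
t: 14.5
tcp_pos: [0.4571, 0.0563, 0.3491]
tool_rot: [-0.004, 0.716, -0.03, 0.697]
force: [0.6, -0.1, -0.4]
finger_gap: 1.001
```

```bash
python3 - <<'E'
from h import *
b=snapshot("side");a=snapshot("scene");cv2.imwrite("pics/side7.png",b);cv2.imwrite("pics/scene7.png",a)
c=np.zeros((600,800,3),np.uint8)
c[:,:400]=cv2.resize(b[140:290,240:340],(400,600),interpolation=2);c[:,400:]=cv2.resize(a[165:285,190:270],(400,600),interpolation=2);cv2.imwrite("pics/m7.png",c)
move((.5,.05,.35),np.pi/2)
E
```

```text
t 14.6 shift [-0.04  -0.089  0.776] turn -0.42 tcp [0.4536 0.057  0.3487] jawyaw 87.9 f [ 0.4 -0.8  0.2] gap 0.998 q6 -1.61
```

View pics/m7.png

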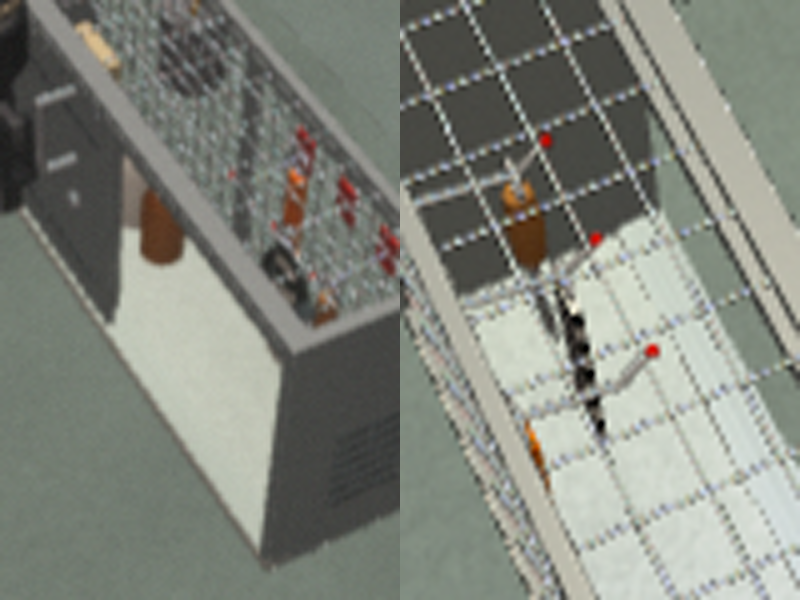

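```bash
python3 - <<'E'
from h import *
p=[.606,-.0076,-.0349]
m=camera_model("wrist");S=sense()["tcp_pos"]
T=L(p,(.03,.0567,.40)); W=dict(m);W["t"]=m["t"]-m["R"]@(T-S)
for X in((.079,.0567,.258),(.097,.0567,.24),(.14,.0567,.248),(.14,.0567,.1)):print(proj(W,L(p,X)))
move(T,p[2]+np.pi/2)
E
```

```text
[292.38140054 253.20372709]
[292.88612842 263.75173556]
[292.40962373 311.54445339]
[295.7905059  247.09349322]
t 14.6 shift [-0.944 -0.079  3.049] turn -0.02 tcp [0.4536 0.057  0.3487] jawyaw 87.9 f [ 0.4 -0.8  0.2] gap 0.998 q6 -1.61
```

Call:
step_arm --increments '[-0.5,0,0.2,0,0,-0.95,-0.08,0.8,0,0,-0.95,-0.08,1.6,0,0,-0.95,-0.08,2.4,0,0,-0.95,-0.08,3.05,0,0]'

```text
t: 15.22
tcp_pos: [0.6405, 0.0477, 0.3998]
tool_rot: [-0.004, 0.717, -0.03, 0.696]
force: [0.2, -0.3, 0.1]
finger_gap: 0.999
```

Call:
step_arm --increments '[0,0,0,0,0,0,0,0,0,0,0,0,0,0,0,0,0,0,0,0,0,0,0,0,0]'

```text
t: 15.85
tcp_pos: [0.6401, 0.0478, 0.4004]
tool_rot: [-0.004, 0.717, -0.03, 0.696]
force: [0.5, 0.0, 0.2]
finger_gap: 1.001
```

Call:
step_arm --increments '[0,0,0,0,0,0,0,0,0,0,0,0,0,0,0,0,0,0,0,0,0,0,0,0,0]'

```text
t: 16.48
tcp_pos: [0.6401, 0.0478, 0.4004]
tool_rot: [-0.004, 0.717, -0.03, 0.696]
force: [0.1, -0.4, 0.4]
finger_gap: 1.003
```

Call:
step_arm --increments '[0,0,0,0,0,0,0,0,0,0,0,0,0,0,0,0,0,0,0,0,0,0,0,0,0]'

```text
t: 17.1
tcp_pos: [0.6401, 0.0478, 0.4004]
tool_rot: [-0.004, 0.717, -0.03, 0.696]
force: [0.7, 0.1, 0.4]
finger_gap: 0.998
```

```bash
python3 - <<'E'
from h import *
ws=[snapshot("wrist") for _ in range(6)];b=snapshot("side");a=snapshot("scene")
s0=cv2.imread("pics/side7.png")
for w in ws[1:]:
    d=cv2.absdiff(w,ws[0]).max(2)[180:400,220:370];print("wrist diff",d.mean().round(2),(d>40).sum())
print("side diff vs t=14.6",(cv2.absdiff(b,s0).max(2)[140:290,285:345]>40).sum())
np.savez("pics/w8.npz",**camera_model("wrist"));cv2.imwrite("pics/w8.png",ws[-1]);cv2.imwrite("pics/side8.png",b);cv2.imwrite("pics/scene8.png",a)
c=np.zeros((600,800,3),np.uint8);c[:,:400]=cv2.resize(ws[-1][160:370,220:360],(400,600),interpolation=2)
c[:300,400:]=cv2.resize(b[160:220,275:355],(400,300),interpolation=2);c[300:,400:]=cv2.resize(a[195:285,190:310],(400,300),interpolation=2)
cv2.imwrite("pics/m8.png",c);s=sense();print(s["t"],s["tcp_pos"],s["force"])
E
```

```text
wrist diff 1.57 0
wrist diff 1.57 0
wrist diff 1.59 0
wrist diff 1.6 0
wrist diff 1.6 0
side diff vs t=14.6 209
17.5 [0.64009262 0.04781026 0.4003712 ] [0.75081694 0.17827535 0.19855576]
```

View pics/m8.png

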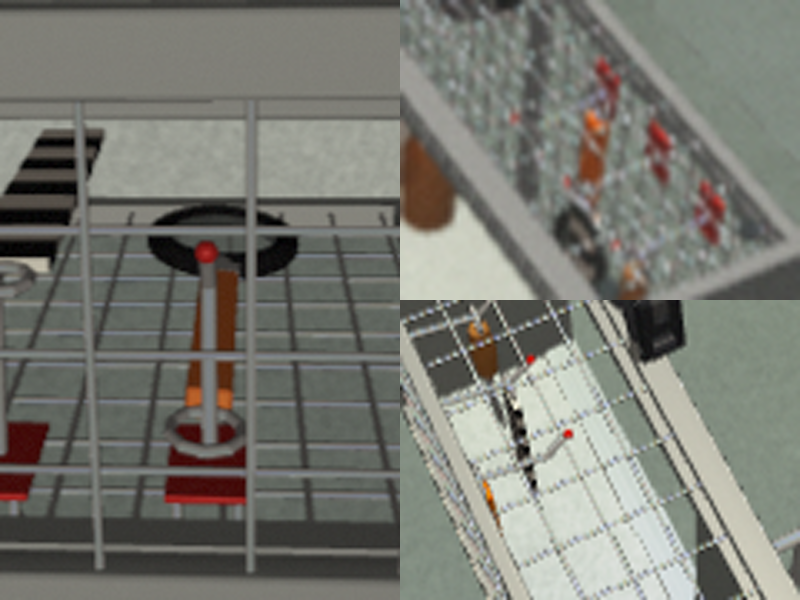

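```bash
python3 - <<'E'
from h import *
W=dict(np.load("pics/w8.npz"));p=[.606,-.0076,-.0349]
inv=lambda X:(Ro.from_euler('z',.0349).apply(np.array(X)-[p[0],p[1],0])).round(4)
f=lambda u,z:inv(ray(W,(220+u[0]*.35,160+u[1]*.35),z))
print("tip",f((206,252),.258),"eye",f((205,430),.240),"lens",f((223,240),.079),"plate top",f((206,470),.26))
E
```

```text
tip [0.0771 0.0563 0.258 ] eye [0.1467 0.0557 0.24  ] lens [0.1472 0.0591 0.079 ] plate top [0.148  0.0566 0.26  ]
```

```bash
python3 -c "
from station import *
print(sign_off())"
```

```text
the job is handed in; nothing more can be done
None
```

The magnifier is hanging by its eye on the empty hook, with the door open, and I handed the job in at about 17.5 s.

**Door:** I gripped the bow handle and slid the leaf left to its stop. The TCP moved only about 0.27 m, not 0.29. The pictures suggest the leaf stood about 17 mm ajar at the start, which would account for the difference. A second light push moved it no further at 15 N. The first contact with the stop read about 56 N at the wrist, below the 120 N limit. It tilted the tool by about 3°, which stayed but did no harm.

**Magnifier:** I picked it up by the neck end of the handle, passed it level under the door track and threaded the eye over the ball end. After I released it, it swung down onto the hook and slid back towards the plate.

**Last checks:**
- **Hanging still:** six wrist pictures over 0.3 s, about 3 s after release, showed no movement.
- **Upright:** the eye and lens both measure about 147 mm into the locker, so it hangs plumb. The handle's back is only a few mm from the mesh, close to my measuring error, so I could not rule out a light touch there.
- **Other tools:** the trowel and scale bar are still on their hooks.
- **Robot:** it is clear above the roof, touching nothing.
- **Finds:** I did not re-measure them, but no move came near them.

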